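# Snap the two ring cases shut

## Robot

A 7-joint arm with a two-finger parallel gripper is mounted at the origin on the work surface. World frame = base frame: x ahead of the robot, y to its left, z up, the work surface at z = 0. Lengths are in m, angles in rad, forces in N, time in s.
With the tool pointing down it reaches from about 0.425 to 0.95 m from the base axis. Payload 16.7 kg.
Tool frame: the origin (TCP) lies at the very end of the fingers, on their centre line; the grasp point (between the pads) lies 19 mm behind it; z points along the fingers, x is the direction in which the jaws open and shut, and the axes are right-handed (so a half turn about z gives the same grasp; the last joint's range is limited). The gripper opens to 94 mm and grips with 3 to 60 N. Pads are 16 mm wide; open, the fingers measure 119 mm over their backs; the gripper's body (75 mm by 177 mm) begins 78 mm behind the grasp point.
Start: joints at [-1.395, 0.426, 0.074, 1.606, -0.034, 1.111, -0.067], TCP at [0.216, 0.639, 0.205] pointing down, gripper open.
Joint ranges: [-2.85, 2.85], [-0.5, 2.14], [-1.23, 1.37], [0.21, 2.46], [-1.02, 4.16], [0.16, 2.05], [-2.73, 2.73]. Speed limits (rad/s): [1.89, 1.89, 2.39, 2.39, 3.01, 3.01, 3.01].

## Interface

Orientations are given as a unit quaternion [w, x, y, z].
In Python, from station import arm gives the robot as it stands.
- The arm moves only by the shell command python3 -m crank 'ROWS' [FORCE]. ROWS is JSON, one flat list of numbers, 7 for each row, row after row: the turn, a rotation vector about the tool's x, y, z in degrees, then the shift along the tool's x, y, z in m, then the finger opening in m, from 0 to 0.094. In form: [ax, ay, az, tx, ty, tz, jaw, ax, ay, az, tx, ty, tz, jaw, ...]. A call has 1 to 8 rows; each row shifts and turns the pose as measured when the row begins, along the tool's axes as they then stand; what a row does not reach is not made up. A row lasts 1/12 s, in which the tool goes at most 41.7 mm and 7.16 degrees, less where a joint would pass 70% of its speed; a pose out of reach is approached as far as the arm can. A call with a gripper value outside its range is refused whole. The fingers move at their own pace and stop on an object; FORCE is the grip in N (left out, the last holds). Time passes only in rows, so rows that do not move let the fingers close. It gives the time, the measured TCP pose, the force and the opening at its end, in the units of the state.
- arm.get_state(): the state, without advancing time (a new reading comes with each control period).
- arm.read_camera(name): name is "scene" or "top" or "wrist"; returns (picture, depth): 400x640x3 uint8, blue, green, red; 400x640 float32, m along the optical axis (not along the pixel's ray), 0 where there is no reading.
- arm.calibration(name): a dict with "fx", "fy", "cx", "cy" (pixels), "eye" and "attitude" of the camera in the world. Camera axes: x right, y up, looking along -z (the intrinsics and any distortion apply to the point x, -y, -z); pixel columns grow to the right and rows downward; lengths in m; the calibration is good to about 2 mm. A picture is of the moment at which its call begins: read the wrist's pose just before it. calibration takes no time and is no camera call; for the wrist camera it gives the pose at the moment of the call.
- arm.job_done(): hands the job in, once; it reports no verdict.
The state is a dict: "time_s": time; "joint_pos": joint angles; "qvel": joint speeds; "joint_efforts": joint torques, N m; "tcp_pos": TCP position; "eef_rot": TCP orientation; "ft_force": force on the tool from outside, world axes, zero at the start; "ft_torque": the same for the moment, N m; "opening": opening from 0.0 (shut) to 1.0 (fully open).
Only numpy, scipy, OpenCV 4.12 (cv2) and the standard library are available. Lean on these libraries where they do the work, as an engineer would, in place of code of your own. Each camera call takes 0.05 s, during which the arm holds its last target. There are 200 camera calls.

## Task

Close up both brass-framed glass ring cases for the night: swing each open lid over and press its front edge down until the catch snaps and holds it fully shut. Press gently, the glass will not stand a shove of more than 40 N; do not disturb the tools and other things lying around.

Things in the scene. Friction and masses are not known exactly. Their poses are not given: they have to be found in the camera images.
- case1: Brass-framed glass ring case, dark blue insert. Origin on the bench under its centre; front (catch side) faces its -x, hinge side +x. Stand plate 96 x 106 x 8 mm, fixed; above it the glass box, 90 (x) x 100 (y) mm, floats on four springs: underside at 22 mm, rim 68 mm, shut lid's top 74 mm. Under a push the box sinks, up to 14 mm, and springs back.
- lid1 (a joint): Hinge angle of case 1's lid, rad: 0 = shut, 1.57 = upright, 2.0 = back stop. A stiff hinge: the lid stays where left. A spring catch amid the front rim stops it at about 0.10 (edge 9 mm up); pushed on, it snaps over and is held at 0. The two catches differ in strength (5 to 20 N at the front edge) and the box sinks meanwhile: press on until it snaps.
- lid1_hinge (a point): Centre of case 1's lid hinge line, 45 mm towards +x of the case's centre, 68 mm above the bench. Axes turn with the lid: y along the hinge; with the lid shut they are the case's. The lid is a 6 mm plate, 100 mm wide, reaching 92 mm from the hinge along the lid's -x; outer face 6 mm along its +z.
- lid1_tab (a point): Where to press: outer face of case 1's lid, 88 mm from the hinge, middle of the front edge (a brass tab 34 mm wide runs on to 102 mm). Axes turn with the lid, z out of the outer face.
- case2: Brass-framed glass ring case, grey insert. Origin on the bench under its centre; front (catch side) faces its -x, hinge side +x. Stand plate 96 x 106 x 8 mm, fixed; above it the glass box, 90 (x) x 100 (y) mm, floats on four springs: underside at 22 mm, rim 68 mm, shut lid's top 74 mm. Under a push the box sinks, up to 14 mm, and springs back.
- lid2 (a joint): Hinge angle of case 2's lid, rad: 0 = shut, 1.57 = upright, 2.0 = back stop. A stiff hinge: the lid stays where left. A spring catch amid the front rim stops it at about 0.10 (edge 9 mm up); pushed on, it snaps over and is held at 0. The two catches differ in strength (5 to 20 N at the front edge) and the box sinks meanwhile: press on until it snaps.
- lid2_hinge (a point): Centre of case 2's lid hinge line, 45 mm towards +x of the case's centre, 68 mm above the bench. Axes turn with the lid: y along the hinge; with the lid shut they are the case's. The lid is a 6 mm plate, 100 mm wide, reaching 92 mm from the hinge along the lid's -x; outer face 6 mm along its +z.
- lid2_tab (a point): Where to press: outer face of case 2's lid, 88 mm from the hinge, middle of the front edge (a brass tab 34 mm wide runs on to 102 mm). Axes turn with the lid, z out of the outer face.
- marker: White marker pen with blue cap, 143 mm long, 11 mm thick, lying along its x; origin under its middle. Bystander, loose.
- tweezers: Steel tweezers, 124 mm long along x, 6 mm high; origin under the middle. Bystander, loose.
- scale: Black pocket scale 75 x 125 x 19 mm, steel pan; origin under its centre. Bystander, loose.
- loupe: Folding loupe: dark steel barrel 28 mm across, 30 mm high, with a flat 35 mm steel cover plate to its +x; origin under the barrel. Bystander, loose.
- scoop: Steel stone scoop (small spoon) 130 mm long along x, lying; origin under it. Bystander, loose.
- flux: Jar 44 mm across, 75 mm high, black cap; origin under its centre. Bystander, loose.
- graver: Graver with a handle, about 150 mm long along x, lying; origin under it. Bystander, loose.
Mind the look-alikes: they are no part of the job. Leave any red or turquoise look-alike of the case1 alone.

How it is judged:
At the end, for the whole second after the job is handed in: Both lids are at rest, fully shut and held behind their catches (hinge angle under 0.035 rad), and every bystander lies within 20 mm of where it was (value of joint each of lid1, lid2 below 0.035 rad and not (velocity of joint lid1 above 0.05 rad/s) and not (velocity of joint lid1 below -0.05 rad/s) and not (velocity of joint lid2 above 0.05 rad/s) and not (velocity of joint lid2 below -0.05 rad/s) and distance of each of marker, tweezers, scale, loupe, scoop, flux, graver from where it was at the start of the episode below 0.02 m); the robot touches nothing.
It fails at once if a case is pushed with more than 40 N (contact force between any of the fingers, the arm and case1 above 40 N or contact force between any of the fingers, the arm and case2 above 40 N).
It fails at once if a bystander is moved by more than 20 mm (distance of any of marker, tweezers, scale, loupe, scoop, flux, graver from where it was at the start of the episode above 0.02 m).
It also fails if it takes over 58 s, if anything falls off the work surface, if the arm or the gripper's body presses on something with over 40 N, if the wrist force passes 120 N, or if a joint passes its speed limit or range.

## Working session

There is one attempt and no reset: what is moved stays moved. The work goes in short steps, Python scripts to look and compute and a shell command to move; the robot and the scene stay as the last step left them, time stands still between calls to the robot, and variables do not carry over. Pictures are saved under pics/ and viewed, about 8 in all and at most 12, crops included, and the job is handed in when it is done.

```bash
mkdir -p pics
cat > h.py <<'E'
from station import arm
import numpy as np, cv2
from scipy.spatial.transform import Rotation as R
def att(c):
    a=np.array(c["attitude"],float)
    return a if a.shape==(3,3) else R.from_quat(a[[1,2,3,0]]).as_matrix()
def pts(c,d):
    v,u=np.mgrid[:d.shape[0],:d.shape[1]]
    p=np.stack([(u-c["cx"])/c["fx"]*d,-(v-c["cy"])/c["fy"]*d,-d],-1)
    return p@att(c).T+np.array(c["eye"])
E
python3 - <<'E'
from h import *
s=arm.get_state();print(s)
for n in("scene","top"):
    c=arm.calibration(n);print(n,c)
    p,d=arm.read_camera(n);cv2.imwrite(f"pics/{n}0.png",p);np.savez(f"{n}0.npz",p=p,d=d);print((d>0).mean())
E
```

```text
{'time_s': 0.0, 'joint_pos': array([-1.3945186 ,  0.4267608 ,  0.07386076,  1.60660922, -0.03406658,
        1.11078342, -0.06706076]), 'qvel': array([ 0.00018813, -0.00132425,  0.00150322,  0.00105355,  0.00032002,
        0.00107591, -0.00091517]), 'joint_efforts': array([ 1.44911330e-03, -9.35810709e+01,  3.66705827e+00, -4.54191792e+01,
       -4.88686713e-02,  2.01509648e-02,  1.29913456e-04]), 'tcp_pos': array([0.21593712, 0.63906628, 0.20475574]), 'eef_rot': array([ 4.31319329e-04,  8.12413832e-01,  5.83080906e-01, -4.87407404e-04]), 'ft_force': array([ 1.07327591, -0.34983103,  0.00508058]), 'ft_torque': array([ 0.0065444 , -0.02303412, -0.01903016]), 'opening': 1.0001421065149698}
scene {'fx': 411.777173816266, 'fy': 411.777173816266, 'cx': 319.1303940873878, 'cy': 201.60438948455604, 'eye': array([ 1.11471919, -0.14586962,  0.94333735]), 'attitude': array([0.75297352, 0.23732198, 0.17743621, 0.58755898])}
0.99579296875
top {'fx': 380.6969005138936, 'fy': 380.6969005138936, 'cx': 317.18680837173946, 'cy': 205.59035577102617, 'eye': array([ 0.33993594, -0.02071105,  1.20009181]), 'attitude': array([-0.70360458, -0.06893358,  0.05026198,  0.70545198])}
0.9959453125
```

View pics/scene0.png

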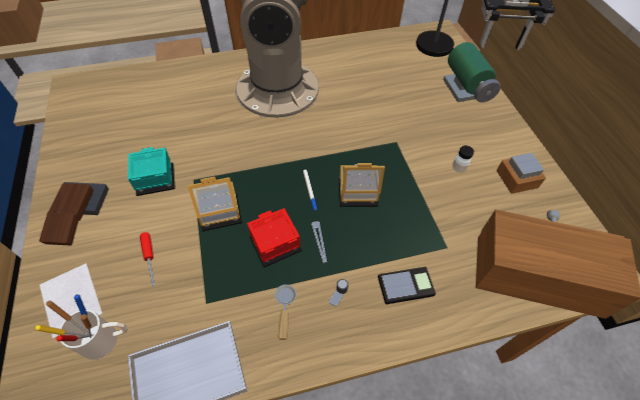

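View pics/top0.png

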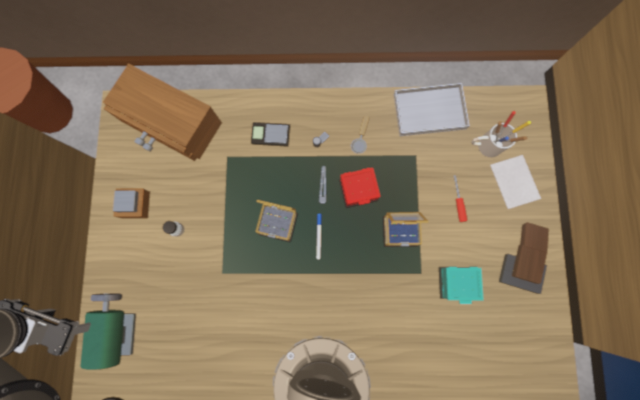

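Candidates: brass and clear case at top (404,230), with a blue insert (case1); brass and clear case at top (275,221), with a grey insert (case2). Look-alikes: red at (360,187) and turquoise at (462,284), both left alone. I'll check the choice in a close crop.

Run:
```python
from h import *
t=np.load("top0.npz");s=np.load("scene0.npz")
ct=arm.calibration("top");cs=arm.calibration("scene")
f=lambda im,x,y:cv2.resize(im[y:y+60,x:x+80],(400,300),interpolation=cv2.INTER_CUBIC)
cv2.imwrite("pics/crop1.png",np.vstack([np.hstack([f(t['p'],365,200),f(t['p'],235,190)]),np.hstack([f(s['p'],175,170),f(s['p'],322,155)])]))
Pt=pts(ct,t['d']);Ps=pts(cs,s['d'])
for nm,P,im,boxes in(("top",Pt,t['p'],[(380,205,430,250),(252,196,302,245)]),("scene",Ps,s['p'],[(185,172,245,232),(335,158,390,208)])):
    hsv=cv2.cvtColor(im,cv2.COLOR_BGR2HSV)
    for x0,y0,x1,y1 in boxes:
        q=P[y0:y1,x0:x1].reshape(-1,3);h=hsv[y0:y1,x0:x1].reshape(-1,3)
        br=(h[:,0]>12)&(h[:,0]<28)&(h[:,1]>130)&(h[:,2]>90)&(q[:,2]>.03)
        print(nm,"brass",br.sum())
        for lo,hi in((.03,.06),(.06,.08),(.08,.11),(.11,.14),(.14,.18)):
            m=br&(q[:,2]>lo)&(q[:,2]<=hi)
            a=(q[:,2]>lo)&(q[:,2]<=hi)
            if m.sum()>3:print(lo,m.sum(),a.sum(),q[m].mean(0).round(3),q[m].min(0).round(3),q[m].max(0).round(3))
```

```text
top brass 60
0.06 7 225 [ 0.493 -0.2    0.073] [ 0.417 -0.204  0.066] [ 0.508 -0.198  0.08 ]
0.08 10 107 [ 0.5   -0.237  0.095] [ 0.494 -0.294  0.083] [ 0.507 -0.199  0.109]
0.11 6 117 [ 0.488 -0.199  0.123] [ 0.482 -0.2    0.111] [ 0.494 -0.198  0.138]
0.14 35 128 [ 0.473 -0.249  0.158] [ 0.469 -0.293  0.144] [ 0.481 -0.199  0.169]
top brass 31
0.06 10 215 [0.53  0.131 0.068] [0.517 0.079 0.064] [0.539 0.171 0.073]
0.14 18 93 [0.516 0.111 0.159] [0.508 0.078 0.145] [0.526 0.156 0.168]
scene brass 520
0.03 22 270 [ 0.506 -0.241  0.044] [ 0.503 -0.295  0.03 ] [ 0.508 -0.196  0.059]
0.06 126 215 [ 0.501 -0.24   0.074] [ 0.419 -0.296  0.06 ] [ 0.513 -0.196  0.08 ]
0.08 68 472 [ 0.501 -0.243  0.095] [ 0.493 -0.296  0.08 ] [ 0.511 -0.196  0.11 ]
0.11 73 504 [ 0.487 -0.243  0.125] [ 0.474 -0.295  0.11 ] [ 0.495 -0.196  0.14 ]
0.14 230 340 [ 0.474 -0.246  0.154] [ 0.464 -0.295  0.14 ] [ 0.482 -0.196  0.165]
scene brass 467
0.03 23 267 [0.515 0.12  0.043] [0.457 0.079 0.03 ] [0.541 0.175 0.06 ]
0.06 132 198 [0.507 0.119 0.072] [0.432 0.078 0.06 ] [0.547 0.194 0.08 ]
0.08 41 323 [0.533 0.131 0.096] [0.515 0.078 0.081] [0.546 0.174 0.11 ]
0.11 45 340 [0.528 0.132 0.123] [0.51  0.078 0.11 ] [0.542 0.176 0.14 ]
0.14 223 334 [0.522 0.128 0.159] [0.507 0.08  0.14 ] [0.538 0.177 0.173]
```

View pics/crop1.png

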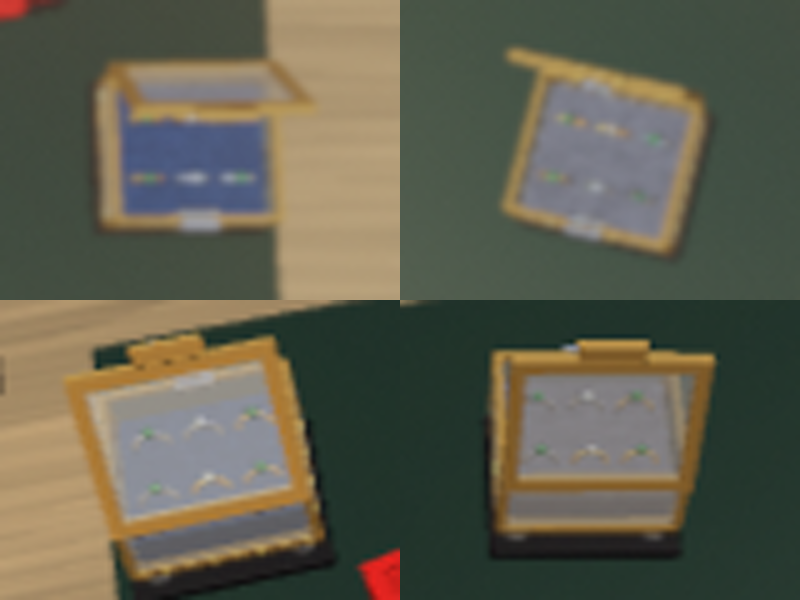

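The crop shows case1 (blue insert) and case2 (grey insert). Both are brass-framed, with the catch tab towards the base and the lid hinged on the +x side. Both lids stand partly open. Next I'll fit the lid planes and yaw.

```bash
cat > fit.py <<'E'
from h import *
s=arm.get_state();print('tcp',s['tcp_pos'].round(4),'rot\n',R.from_quat(s['eef_rot'][[1,2,3,0]]).as_matrix().round(3))
t=np.load("top0.npz");sc=np.load("scene0.npz")
Q=[]
for n,z in(("top",t),("scene",sc)):
    P=pts(arm.calibration(n),z['d']).reshape(-1,3);Q.append((n,P))
for nm,c,yr in(("case1",(.46,-.246),.0),("case2",(.49,.12),0)):
  for n,P in Q:
    q=P[(abs(P[:,0]-c[0])<.085)&(abs(P[:,1]-c[1])<.085)]
    # base plate / whole box footprint from low+rim points
    rim=q[(q[:,2]>.062)&(q[:,2]<.072)]
    low=q[(q[:,2]>.015)&(q[:,2]<.072)]
    r=cv2.minAreaRect((low[:,:2]*1000).astype(np.float32));print(nm,n,'footprint',np.round(r[0],1),np.round(r[1],1),round(r[2],1))
    lid=q[q[:,2]>.095]
    for k in range(4):
        m=lid.mean(0);_,_,V=np.linalg.svd(lid-m);nn=V[2]*np.sign(V[2][0]);e=(lid-m)@nn;lid=lid[abs(e)<max(.003,2*e.std())]
    th=np.arctan2(nn[0]*1,nn[2]);print('  lid n',nn.round(3),'theta',round(np.arccos(nn[2]),3),'yaw',np.degrees(np.arctan2(nn[1],nn[0])).round(1),'rms',e.std().round(4),len(lid))
    # line of plane at z=.074ish
    yaxis=np.cross([0,0,1],nn);yaxis/=np.linalg.norm(yaxis);a=np.cross(nn,yaxis);a*=np.sign(a[2])
    w=lid@yaxis; print('  mid along y',((np.percentile(w,1)+np.percentile(w,99))/2).round(4),'width',np.ptp(np.percentile(w,[1,99])).round(4),'top',lid[lid[:,2]>lid[:,2].max()-.008].mean(0).round(4), 'at z=.068', (m+a*(.068-m[2])/a[2]).round(4))
E
python3 fit.py
```

```text
tcp [0.216  0.6391 0.2049] rot
 [[ 0.32   0.947 -0.   ]
 [ 0.947 -0.32  -0.001]
 [-0.001  0.    -1.   ]]
case1 top footprint [ 463.  -248.5] [101.8  98.8] 89.5
  lid n [0.915 0.013 0.404] theta 1.155 yaw 0.8 rms 0.0011 289
  mid along y -0.2547 width 0.0994 top [ 0.4691 -0.2485  0.1634] at z=.068 [ 0.512  -0.2473  0.068 ]
case1 scene footprint [ 486.1 -223.8] [ 68.7 134.1] 41.6
  lid n [0.921 0.006 0.391] theta 1.169 yaw 0.4 rms 0.0015 976
  mid along y -0.2488 width 0.0979 top [ 0.4705 -0.2458  0.1615] at z=.068 [ 0.5101 -0.2454  0.068 ]
case2 top footprint [485.5 135.6] [100.9  94.3] 76.7
  lid n [ 0.958 -0.235  0.162] theta 1.408 yaw -13.8 rms 0.0017 84
  mid along y 0.247 width 0.0995 top [0.5199 0.1274 0.1697] at z=.068 [0.535  0.1194 0.068 ]
case2 scene footprint [486.5 137.5] [100.2  98.2] 76.5
  lid n [ 0.964 -0.236  0.125] theta 1.445 yaw -13.8 rms 0.0013 780
  mid along y 0.2493 width 0.0983 top [0.521  0.1289 0.1681] at z=.068 [0.5333 0.126  0.068 ]
```

```bash
python3 -m crank '[0,0,0,-0.023,0.030,0,0,0,0,0,-0.023,0.030,0,0,0,0,0,-0.023,0.030,0,0,0,0,0,-0.023,0.030,0,0,0,0,0,-0.023,0.030,0,0,0,0,0,-0.023,0.030,0,0,0,0,0,-0.023,0.030,0,0,0,0,0,-0.023,0.030,0,0]' 20
python3 -m crank '[0,0,0,-0.023,0.030,0,0,0,0,0,-0.023,0.030,0,0,0,0,0,-0.023,0.030,0,0,0,0,0,-0.023,0.030,0,0,0,0,0,-0.023,0.030,0,0,0,0,0,-0.023,0.030,0,0,0,0,-5,-0.01,0.015,0,0,0,0,0,0,0,0,0]'
cat > rel.py <<'E'
import sys
from h import *
H={1:((.506,-.247,.068),.5),2:((.530,.1257,.068),-13.7)}
def rel(k):
    s=arm.get_state();h,y=H[k];T=R.from_quat(s['eef_rot'][[1,2,3,0]]).as_matrix()
    d=R.from_euler('z',-y,degrees=True).apply(s['tcp_pos']-h)
    print('t',round(s['time_s'],2),'tcp',s['tcp_pos'].round(4),'rel',d.round(4),'tool-y yaw err',(np.degrees(np.arctan2(T[1,1],T[0,1]))-y).round(2),'tilt',T[:,2].round(3),'F',s['ft_force'].round(2),'open',round(s['opening'],2))
    return d,T,y
if __name__=="__main__":
    k=int(sys.argv[1]);d,T,y=rel(k)
    if len(sys.argv)>2:
        g=np.array([float(v) for v in sys.argv[2:5]])
        print('shift in tool axes',(T.T@R.from_euler('z',y,degrees=True).apply(g-d)).round(4))
E
python3 rel.py 2 .034 0 .137
```

```text
time_s: 0.77
tcp_pos: [0.3831, 0.3837, 0.2006]
eef_rot: [0.0, 0.808, 0.589, -0.003]
ft_force: [1.6, 1.0, -0.3]
opening: 0.474
time_s: 1.43
tcp_pos: [0.5306, 0.1631, 0.2004]
eef_rot: [0.001, 0.783, 0.622, -0.004]
ft_force: [0.8, -0.5, -0.4]
opening: 0.006
t 1.43 tcp [0.5306 0.1631 0.2004] rel [-0.0083  0.0364  0.1324] tool-y yaw err 0.58 tilt [-0.005 -0.006 -1.   ] F [ 0.78 -0.53 -0.38] open 0.01
shift in tool axes [-0.0369  0.0419 -0.0045]
```

```bash
python3 -m crank '[0,0,0,-0.012,0.016,-0.002,0,0,0,0,-0.012,0.016,-0.002,0,0,0,-0.6,-0.012,0.016,-0.002,0,0,0,0,0,0,0,0]'
python3 rel.py 2 .034 0 .085
```

```text
time_s: 1.77
tcp_pos: [0.5691, 0.1159, 0.2056]
eef_rot: [0.0, 0.781, 0.624, -0.005]
ft_force: [-0.6, -1.8, -0.6]
opening: 0.006
t 1.77 tcp [0.5691 0.1159 0.2056] rel [ 0.0403 -0.0002  0.1376] tool-y yaw err 0.95 tilt [-0.007 -0.006 -1.   ] F [-0.55 -1.77 -0.62] open 0.01
shift in tool axes [ 0.0007 -0.006   0.0526]
```

```bash
python3 -m crank '[0.3,0,0.9,0,-0.002,0.026,0,0,0,0,0,-0.002,0.026,0,0,0,0,0,0,0,0]'
python3 -m crank '[0,0,0,0,-0.010,0,0,0,0,0,0,-0.010,0,0,0,0,0,0,-0.010,0,0]'
python3 rel.py 2 .000 0 .084
```

```text
time_s: 2.02
tcp_pos: [0.5647, 0.1183, 0.1528]
eef_rot: [-0.002, 0.788, 0.616, -0.005]
ft_force: [-0.3, -0.0, -0.5]
opening: 0.007
time_s: 2.27
tcp_pos: [0.5336, 0.1272, 0.1539]
eef_rot: [-0.002, 0.788, 0.616, -0.006]
ft_force: [0.8, -0.6, -0.4]
opening: 0.006
t 2.27 tcp [0.5336 0.1272 0.1539] rel [0.0032 0.0023 0.0859] tool-y yaw err -0.29 tilt [-0.012 -0.004 -1.   ] F [ 0.81 -0.56 -0.35] open 0.01
shift in tool axes [-0.0023 -0.0032  0.002 ]
```

```bash
python3 -m crank '[0,0,0,-0.001,-0.010,0.001,0,0,0,0,-0.001,-0.010,0.003,0,0,0,0,0,-0.008,0.003,0,0,0,0,0,-0.008,0.004,0]'
python3 rel.py 2 -.0334 0 .0756
```

```text
time_s: 2.6
tcp_pos: [0.4945, 0.1366, 0.1464]
eef_rot: [-0.002, 0.787, 0.617, -0.003]
ft_force: [0.7, 0.2, 0.2]
opening: 0.002
t 2.6 tcp [0.4945 0.1366 0.1464] rel [-0.0371  0.0022  0.0784] tool-y yaw err -0.17 tilt [-0.007 -0.001 -1.   ] F [0.71 0.24 0.25] open 0.0
shift in tool axes [-0.0022  0.0038  0.0028]
```

```bash
python3 -m crank '[0,0,0,-0.001,-0.006,0.006,0,0,0,0,-0.001,-0.006,0.006,0,0,0,0,0,-0.006,0.006,0,0,0,0,0,-0.006,0.007,0]'
python3 rel.py 2 -.0596 0 .0535
python3 - <<'E'
from h import *
p,d=arm.read_camera("scene");cv2.imwrite("pics/s1.png",cv2.resize(p[100:260,160:420],(780,480)))
E
```

```text
time_s: 2.93
tcp_pos: [0.4676, 0.1414, 0.1203]
eef_rot: [-0.002, 0.787, 0.617, -0.002]
ft_force: [0.4, -0.1, 0.9]
opening: 0.004
t 2.93 tcp [0.4676 0.1414 0.1203] rel [-0.0643  0.0005  0.0523] tool-y yaw err -0.14 tilt [-0.006  0.001 -1.   ] F [ 0.39 -0.1   0.88] open 0.0
shift in tool axes [-0.0005  0.0047 -0.0013]
```

View pics/s1.png

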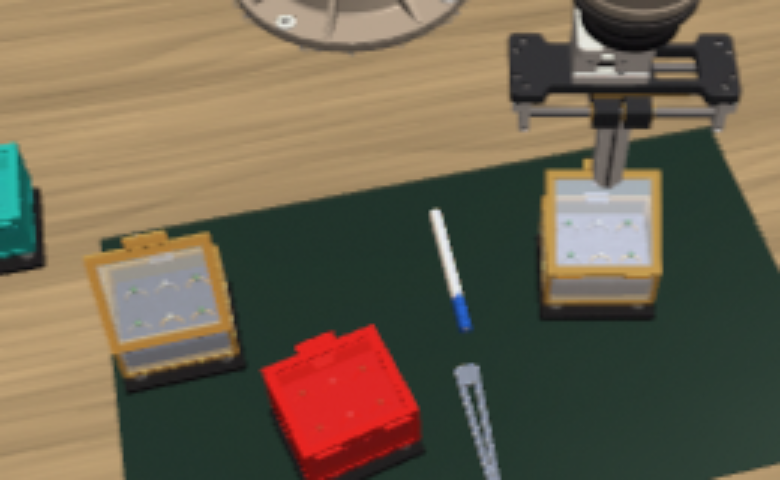

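The fingers at crop pixel (608,185) are on case2's lid near the tab. The lid is following and is now nearly down. I'll carry on.

```bash
python3 -m crank '[0,0,0,0,-0.003,0.008,0,0,0,0,0,-0.003,0.008,0,0,0,0,0,-0.004,0.008,0]'
python3 rel.py 2
python3 -m crank '[0,0,0,0,-0.004,0.005,0,0,0,0,0,-0.003,0.004,0]'
python3 rel.py 2 -.085 0 .016
```

```text
time_s: 3.23
tcp_pos: [0.4558, 0.1439, 0.0931]
eef_rot: [-0.002, 0.787, 0.617, -0.003]
ft_force: [0.9, -0.5, -0.1]
opening: 0.002
t 3.23 tcp [0.4558 0.1439 0.0931] rel [-0.0764  0.0001  0.0251] tool-y yaw err -0.14 tilt [-0.007 -0.    -1.   ] F [ 0.93 -0.5  -0.06] open 0.0
time_s: 3.4
tcp_pos: [0.4479, 0.1453, 0.0819]
eef_rot: [-0.002, 0.787, 0.617, -0.004]
ft_force: [2.4, -0.2, 3.1]
opening: 0.007
t 3.4 tcp [0.4479 0.1453 0.0819] rel [-0.0844 -0.0004  0.0139] tool-y yaw err -0.16 tilt [-0.008 -0.001 -1.   ] F [ 2.43 -0.24  3.08] open 0.01
shift in tool axes [ 0.0004 -0.0006 -0.0021]
```

```bash
for i in 1; do python3 -m crank '[0,0,0,0,0,0.002,0]'; python3 -m crank '[0,0,0,0,0,0.002,0]';python3 -m crank '[0,0,0,0,0,0.002,0]'; done | grep -E 'tcp|force'
```

```text
tcp_pos: [0.4475, 0.1454, 0.0793]
ft_force: [-0.6, -0.4, 5.8]
tcp_pos: [0.4475, 0.1454, 0.0771]
ft_force: [-2.1, -1.1, 7.6]
tcp_pos: [0.4475, 0.1455, 0.0752]
ft_force: [-3.3, -0.1, 9.5]
```

```bash
(python3 -m crank '[0,0,0,0,0,0.002,0]'; python3 -m crank '[0,0,0,0,0,0.002,0]') | grep -E 'tcp|force'
```

```text
tcp_pos: [0.4476, 0.1455, 0.0733]
ft_force: [-4.1, -1.7, 12.2]
tcp_pos: [0.4475, 0.1455, 0.0715]
ft_force: [-4.3, -1.1, 13.0]
```

```bash
(python3 -m crank '[0,0,0,0,0,0.001,0]'; python3 -m crank '[0,0,0,0,0,0.001,0]') | grep -E 'tcp|force'
```

```text
tcp_pos: [0.4475, 0.1455, 0.0707]
ft_force: [-5.0, -1.2, 13.7]
tcp_pos: [0.4475, 0.1455, 0.07]
ft_force: [-5.2, -1.3, 15.3]
```

```bash
(python3 -m crank '[0,0,0,0,0,0.0015,0]'; python3 -m crank '[0,0,0,0,0,0.0015,0]'; python3 -m crank '[0,0,0,0,0,0.0015,0]') | grep -E 'tcp|force'
```

```text
tcp_pos: [0.4475, 0.1455, 0.069]
ft_force: [-6.0, -1.4, 15.4]
tcp_pos: [0.4474, 0.1456, 0.0679]
ft_force: [-4.6, -2.0, 15.8]
tcp_pos: [0.4472, 0.1456, 0.0668]
ft_force: [-6.6, 0.9, 6.8]
```

The force dropped from 16 N to 7 N, which suggests a snap. I'll press slightly more, then lift off and check.

```bash
(python3 -m crank '[0,0,0,0,0,0.002,0]'; python3 -m crank '[0,0,0,0,0,0.002,0]';python3 -m crank '[0,0,0,0,0,-0.004,0,0,0,0,0,0,-0.004,0,0,0,0,0,0,-0.01,0]';python3 -m crank '[0,0,0,0,0.015,-0.04,0,0,0,0,0,0.015,-0.04,0,0,0,0,0,0.015,-0.03,0,0,0,0,0,0,0,0]') | grep -E 'tcp|force'
python3 rel.py 1 .034 0 .137
python3 - <<'E'
from h import *
p,d=arm.read_camera("scene");cv2.imwrite("pics/s2.png",cv2.resize(p[100:260,160:420],(780,480)))
P=pts(arm.calibration("scene"),d).reshape(-1,3)
c=np.array([.486,.1365]);yx=R.from_euler('z',13.7,degrees=True).as_matrix()[:2,:2]
q=(P[:,:2]-c)@yx.T
m=(abs(q[:,0])<.045)&(abs(q[:,1])<.05)&(P[:,2]>.06)&(P[:,2]<.11)
for a,b in((-.045,-.03),(-.03,0),(0,.03),(.03,.045)):
    k=m&(q[:,0]>a)&(q[:,0]<b);print(a,k.sum(),np.median(P[k,2]).round(4) if k.any() else None)
E
```

```text
tcp_pos: [0.4472, 0.1457, 0.0651]
ft_force: [-3.0, -1.6, 11.5]
tcp_pos: [0.4473, 0.1457, 0.0635]
ft_force: [-3.4, -2.0, 13.5]
tcp_pos: [0.4469, 0.1453, 0.0811]
ft_force: [-0.5, 0.2, -0.1]
tcp_pos: [0.4925, 0.1331, 0.1968]
ft_force: [0.0, 0.5, -0.0]
t 4.98 tcp [0.4925 0.1331 0.1968] rel [-0.0102  0.3802  0.1288] tool-y yaw err -14.43 tilt [-0.015 -0.002 -1.   ] F [ 0.    0.49 -0.03] open 0.01
shift in tool axes [-0.3573  0.1374 -0.0082]
-0.045 163 0.0733
-0.03 325 0.073
0 327 0.0728
0.03 212 0.0733
```

View pics/s2.png

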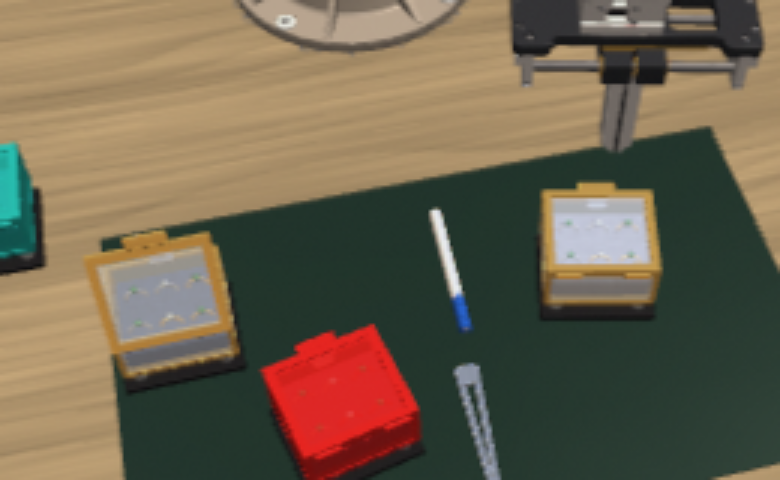

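Case2's lid is flat at 73 mm front and back, so it is shut and holding (crop 600,240). Next is case1.

```bash
python3 -m crank '[0,0,0,-0.036,0.014,0,0,0,0,0,-0.036,0.014,0,0,0,0,0,-0.036,0.014,0,0,0,0,0,-0.036,0.014,0,0,0,0,0,-0.036,0.014,0,0,0,0,0,-0.036,0.014,0,0,0,0,0,-0.036,0.014,0,0,0,0,0,-0.036,0.014,0,0]'
python3 -m crank '[-0.8,0,0,-0.036,0.014,0,0,0,0,-7,0,0,0,0,0,0,-7,0,0,0,0,0,0,0,0,0,0,0]'
python3 rel.py 1 .034 0 .085
```

```text
time_s: 5.7
tcp_pos: [0.5293, -0.1749, 0.1923]
eef_rot: [-0.007, 0.782, 0.623, -0.007]
ft_force: [1.2, -0.3, -0.1]
opening: 0.004
time_s: 6.03
tcp_pos: [0.5312, -0.2248, 0.1895]
eef_rot: [-0.002, 0.701, 0.713, -0.006]
ft_force: [-1.0, -0.4, -0.5]
opening: 0.007
t 6.03 tcp [ 0.5312 -0.2248  0.1895] rel [0.0254 0.022  0.1215] tool-y yaw err 0.4 tilt [-0.011 -0.005 -1.   ] F [-0.95 -0.4  -0.48] open 0.01
shift in tool axes [-0.0219  0.0089  0.0366]
```

```bash
python3 -m crank '[0,0,0,-0.011,0,0,0,0,0,0,-0.011,0,0.020,0,0,0,0,0,0,0.020,0,0,0,0,0,-0.010,0,0,0,0,0,0,-0.010,0,0,0,0,0,0,-0.010,0,0]'
python3 rel.py 1 -.0334 0 .0756
```

```text
time_s: 6.53
tcp_pos: [0.4985, -0.2443, 0.1472]
eef_rot: [-0.004, 0.708, 0.707, -0.006]
ft_force: [-0.2, 1.0, 0.9]
opening: -0.0
t 6.53 tcp [ 0.4985 -0.2443  0.1472] rel [-0.0074  0.0027  0.0792] tool-y yaw err -0.57 tilt [-0.014 -0.003 -1.   ] F [-0.22  1.01  0.86] open -0.0
shift in tool axes [-0.003  -0.0259  0.0039]
```

```bash
python3 -m crank '[0,0,0,-0.001,-0.010,0,0,0,0,0,-0.001,-0.009,0.002,0,0,0,0,0,-0.008,0.003,0,0,0,0,0,-0.007,0.005,0,0,0,0,0,-0.006,0.005,0,0,0,0,0,-0.006,0.006,0]'
python3 rel.py 1 -.0596 0 .0535
```

```text
time_s: 7.03
tcp_pos: [0.4476, -0.2456, 0.1295]
eef_rot: [-0.002, 0.708, 0.706, -0.004]
ft_force: [0.5, -0.4, -0.1]
opening: 0.001
t 7.03 tcp [ 0.4476 -0.2456  0.1295] rel [-0.0584  0.0019  0.0615] tool-y yaw err -0.71 tilt [-0.007 -0.003 -1.   ] F [ 0.46 -0.44 -0.09] open 0.0
shift in tool axes [-0.0019 -0.0011  0.008 ]
```

```bash
python3 -m crank '[0,0,0,-0.001,-0.001,0.008,0,0,0,0,-0.001,-0.003,0.008,0,0,0,0,0,-0.004,0.008,0,0,0,0,0,-0.004,0.008,0]'
python3 rel.py 1 -.078 0 .023
python3 - <<'E'
from h import *
p,d=arm.read_camera("scene");cv2.imwrite("pics/s3.png",cv2.resize(p[100:260,160:420],(780,480)))
E
```

```text
time_s: 7.37
tcp_pos: [0.4338, -0.2478, 0.0943]
eef_rot: [-0.002, 0.708, 0.706, -0.003]
ft_force: [0.4, -0.7, 0.2]
opening: 0.007
t 7.37 tcp [ 0.4338 -0.2478  0.0943] rel [-0.0722 -0.0001  0.0263] tool-y yaw err -0.71 tilt [-0.007 -0.003 -1.   ] F [ 0.43 -0.73  0.17] open 0.01
shift in tool axes [ 0.0001 -0.0058  0.0033]
```

View pics/s3.png

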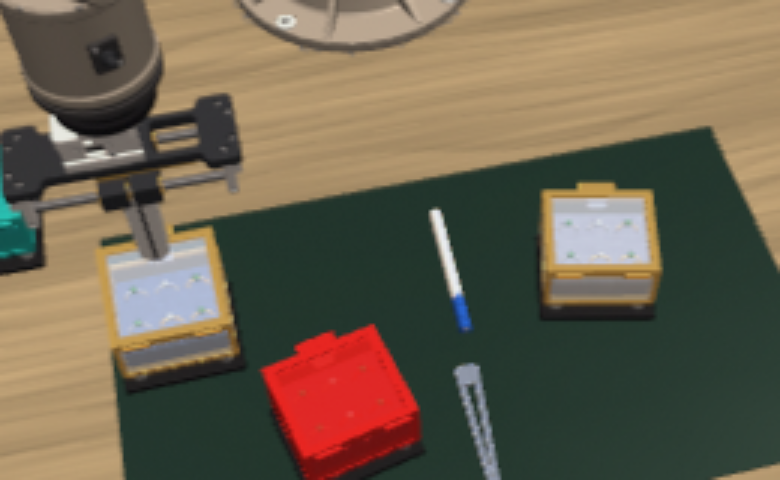

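The fingers at crop pixel (152,255) are on case1's lid at the middle of its front edge. The lid is almost down.

```bash
(python3 -m crank '[0,0,0,0,-0.005,0.003,0,0,0,0,0,-0.005,0.004,0]'; python3 -m crank '[0,0,0,0,-0.003,0.003,0]';python3 -m crank '[0,0,0,0,0,0.002,0]';python3 -m crank '[0,0,0,0,0,0.002,0]')| grep -E 'tcp|force'; python3 rel.py 1
```

```text
tcp_pos: [0.4217, -0.2475, 0.0847]
ft_force: [0.3, -0.6, 0.0]
tcp_pos: [0.4183, -0.2476, 0.0814]
ft_force: [3.3, -0.1, 3.5]
tcp_pos: [0.4179, -0.2477, 0.0792]
ft_force: [-1.0, 0.9, 5.2]
tcp_pos: [0.4179, -0.2477, 0.0773]
ft_force: [-1.7, 1.2, 7.5]
t 7.83 tcp [ 0.4179 -0.2477  0.0773] rel [-0.0881  0.0001  0.0093] tool-y yaw err -0.75 tilt [-0.01  -0.002 -1.   ] F [-1.7   1.16  7.53] open 0.0
```

```bash
for k in 1; do python3 -m crank '[0,0,0,0,0,0.002,0]';python3 -m crank '[0,0,0,0,0,0.002,0]';python3 -m crank '[0,0,0,0,0,0.002,0]';done| grep -E 'tcp|force'
```

```text
tcp_pos: [0.4179, -0.2477, 0.0754]
ft_force: [-2.6, 1.4, 9.5]
tcp_pos: [0.4179, -0.2477, 0.0737]
ft_force: [-3.4, 1.5, 11.9]
tcp_pos: [0.4178, -0.2477, 0.0719]
ft_force: [-4.4, 2.9, 12.3]
```

```bash
for k in 1; do python3 -m crank '[0,0,0,0,0,0.0015,0]';python3 -m crank '[0,0,0,0,0,0.0015,0]';done| grep -E 'tcp|force'
```

```text
tcp_pos: [0.4175, -0.2477, 0.0705]
ft_force: [-3.9, 0.4, 16.6]
tcp_pos: [0.4175, -0.2477, 0.0691]
ft_force: [-1.1, 0.7, 7.2]
```

The same drop shows here: 17 N to 7 N. I'll press 2 mm more, then lift and check.

```bash
(python3 -m crank '[0,0,0,0,0,0.002,0]'; python3 -m crank '[0,0,0,0,0,0.002,0]';python3 -m crank '[0,0,0,0,0,-0.004,0,0,0,0,0,0,-0.004,0,0,0,0,0,0,-0.01,0]';python3 -m crank '[0,0,0,0,0.01,-0.04,0,0,0,0,0,0.01,-0.04,0,0,0,0,0,0.01,-0.03,0,0,0,0,0,0,0,0,0,0,0,0,0,0,0]') | grep -E 'tcp|force'
python3 - <<'E'
from h import *
p,d=arm.read_camera("scene");cv2.imwrite("pics/s4.png",p)
P=pts(arm.calibration("scene"),d).reshape(-1,3)
for c,y in(((.461,-.247),-.5),((.486,.1365),13.7)):
  q=(P[:,:2]-c)@R.from_euler('z',y,degrees=True).as_matrix()[:2,:2].T
  m=(abs(q[:,0])<.045)&(abs(q[:,1])<.05)&(P[:,2]>.06)&(P[:,2]<.11)
  for a,b in((-.045,-.03),(-.03,0),(0,.03),(.03,.045)):
    k=m&(q[:,0]>a)&(q[:,0]<b);print(a,k.sum(),np.median(P[k,2]).round(4) if k.any() else None)
E
```

```text
tcp_pos: [0.4175, -0.2477, 0.0674]
ft_force: [-2.8, 1.6, 8.4]
tcp_pos: [0.4175, -0.2477, 0.0656]
ft_force: [-4.1, 1.6, 11.2]
tcp_pos: [0.417, -0.2475, 0.0831]
ft_force: [0.1, 0.5, -0.5]
tcp_pos: [0.4482, -0.2483, 0.2013]
ft_force: [0.1, 0.4, -0.8]
-0.045 189 0.0734
-0.03 359 0.0729
0 375 0.073
0.03 229 0.0734
-0.045 168 0.0733
-0.03 316 0.073
0 343 0.073
0.03 215 0.0732
```

View pics/s4.png

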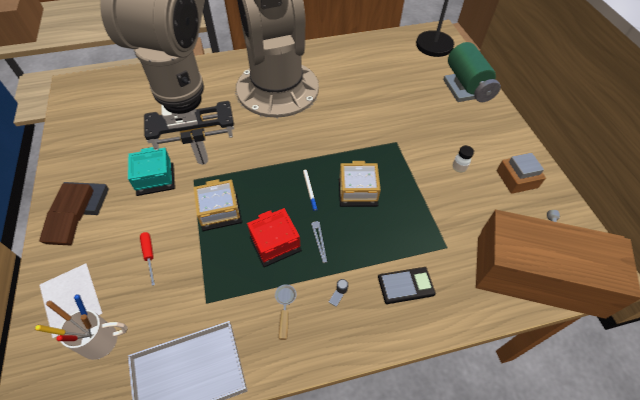

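Both lids are flat at 73 mm front and back (pixels 217,203 and 360,183). The bystanders look to be at their starting pixels, and the gripper is well clear.

```bash
python3 -c "
from station import arm
print(arm.job_done())"
```

```text
the job is handed in; nothing more can be done
None
```

Both ring cases are shut, and I handed the job in at about 9 s of the 58 s allowed. On each I swung the lid over with closed fingers and pressed the front edge down in 1.5–2 mm steps until the catch snapped.

- **Force:** readings peaked at about 16 N vertical on case2 and 17 N on case1 against the 40 N limit, then fell to about 7 N at each snap. These were read at the end of each step, so a brief higher peak in between would not show.
- **Lids:** after lifting clear, the camera depth showed both lids flat at about 73 mm, front and back. A shut lid should measure 74 mm, so this is within the 2 mm calibration.
- **Bystanders:** in the final picture they look to be where they started. I judged that by eye and did not measure each one. The red and turquoise look-alikes were left alone.

No check failed or disagreed.

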